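# Turn the hidden tray pocket out and stand it in the wider bay

### The arm

A 6-joint arm with a two-finger parallel gripper is mounted at the origin on the work surface. World frame = base frame: x ahead of the robot, y to its left, z up, the work surface at z = 0. Lengths are in m, angles in rad, forces in N, time in s.
With the tool pointing down it reaches from about 0.35 to 0.85 m from the base axis. Payload 8.1 kg.
Tool frame: the origin (TCP) lies on the centre line of the jaws, within the pads' length; the fingertips stand robot.tips_ahead ahead of it and the grasp point (between the pads) lies 6 mm ahead of it (robot.tips_ahead is the distance from the TCP to the fingertips, in m); z points along the fingers, y is the line along which they close (so a half turn about z gives the same grasp; the last joint's range is limited). The gripper opens to 93 mm and grips with 3 to 60 N. Pads are 15 mm wide; open, the fingers measure 128 mm over their backs; the gripper's body (75 mm by 188 mm) begins 65 mm behind the grasp point.
Start: joints at [1.02, 0.13, 1.488, -0, 1.523, -0.085], TCP at [0.269, 0.536, 0.244] pointing down, gripper open.
Joint ranges: [-2.96, 2.96], [-0.89, 2.26], [0.02, 2.5], [-1.34, 4.48], [0, 2.73], [-2.66, 2.66]. Speed limits (rad/s): [2.39, 2.39, 2.79, 3.14, 3.14, 3.14].

### API

Orientations are given as a rotation vector (axis times angle).
In Python, from plant import robot gives the robot as it stands.
- The arm moves only by the tool apply_moves, never from a script. Its arguments are lists of equal length, an entry for each row: "delta_pos": the shift along the tool's x, y, z in cm, a list of three; "twist": the turn about the tool's z in rad. A call has 1 to 8 rows; each row shifts and turns the commanded pose from where the row before left it, along the tool's axes as they then stand; what a row does not reach is not made up. A row lasts 1/8 s, in which the tool goes at most 62.5 mm and 10.7 degrees, less where a joint would pass 70% of its speed; a pose out of reach is approached as far as the arm can. A call with a gripper value outside its range is refused whole. "gripper" is the finger opening in cm, from 0 to 9.3, set as the call begins (left out, the last holds). The fingers move at their own pace and stop on an object; "squeeze" is the grip in N (left out, the last holds). Time passes only in rows, so rows that do not move let the fingers close. It gives the time, the measured TCP pose, the force, the opening and the grip force at its end, in the units of the state.
- robot.read_state(): the state, without advancing time (a new reading comes with each control period).
- robot.read_camera(name): name is "scene" or "top"; returns a dict with "frame" (420x560x3 uint8, red, green, blue), "vertical_fov" (degrees; the focal length in pixels is half the picture's height over the tangent of half this angle, whatever the lens; pixels are square), "cx", "cy" (the principal point, pixels), "R" (3x3) and "t" (3): a world point X has camera coordinates R X + t. Camera axes: x right, y down, z forward; pixel columns grow to the right and rows downward; lengths in m; the calibration is good to about 2 mm. A picture is of the moment at which its call begins. There is no depth.
- robot.close_job(): hands the job in; it is judged then, once.
The state is a dict: "t": time; "q": joint angles; "dq": joint speeds; "joint_torque": joint torques, N m; "tool_pos": TCP position; "orientation": TCP orientation; "force": force on the tool from outside, world axes, zero at the start; "wrist_torque": the same for the moment, N m; "opening": finger opening in m; "gripper_force": force on a finger pad.
Only numpy, scipy, OpenCV 4.12 (cv2) and the standard library are available. Lean on these libraries where they do the work, as an engineer would, in place of code of your own. Each camera call takes 0.05 s, during which the arm holds its last target. There are 200 camera calls.

### The job

One of the two wooden trays leaning in the rack stands with its pocket hidden against the back board. Take that tray, turn it round and stand it on a short end in the wider of the two bays of the stand, pocket outward, bottom edge fully down on the ledge and flat against the back board, ready for waxing. Do not drop it, and leave the other tray, the divider, the sanding block and the two discs where they are.

Things in the scene. Friction and masses are not known exactly. Their poses are not given: they have to be found in the camera images.
- tray_a: wooden pocket tray: board 150 (x) x 106 (y) x 16 mm (z), about 0.15 kg; its +z face has a 78 x 78 mm pocket 10 mm deep in the middle, its -z face is plain. Origin at the board's centre. Leans in the rack on a short end, flat on the back board; which of the two places it has changes.
- tray_b: tray the same in every way as tray_a, leaning beside it. Of the two, one stands with its pocket outward (its +z points up and away from the back board), the other with its plain face outward, pocket against the back board (+z points down).
- rack: dark wooden rack for two trays side by side, 324 mm long (y), 130 mm deep (x), made like the stand but without a divider; inner faces of its end cheeks at y = +150 and -150 mm. Origin under its middle, at bench level.
- stand: dark wooden stand, 276 mm long (y). Its back board leans 30 degrees from vertical, top towards -x (the robot's side); a 40 mm deep ledge, square to it, runs along its foot on the +x side, with an 8 mm lip. Trays stand on the ledge, outer face to +x and up. Inner faces of its end cheeks (12 mm thick, 39 mm tall) at y = +126, -126 mm. Origin under the middle at bench level, z up.
- stand_seat (a point): inner corner of the stand, where ledge meets back board, at mid-length: x = 30, z = 30 mm in the stand's frame (the rack's corner lies likewise). The back board's top edge is 65 mm from it up the slope.
- divider_foot (a point): foot of the divider, at the inner corner of the stand, mid-thickness; y is the stand's y, z goes up the back board, x square out of it. The divider is a pale wooden block 12 mm thick (y), 30 mm deep, 50 mm tall, standing on the ledge and parting the stand into two bays.
- divider (a joint): place of the divider's middle along the stand's y, in m: 0 is mid-length, positive towards +y. The +y bay is 120 mm minus this wide, the -y bay 120 mm plus this. It slides stiffly.
- sanding_block: cork sanding block 70 x 110 x 35 mm, in front (+x side) of the stand; origin under its middle
- disc_1: turned wooden disc, 64 mm diameter, 35 mm high, in front of the rack; origin under its middle
- disc_2: second disc like disc_1; origin under its middle
There are look-alikes about, which are no part of the job. Leave any black or blue look-alike of the tray_b alone.

How it is judged:
At the end, for the whole second after the job is handed in: tray_b stands in the stand's wider bay (either if they differ by under 12 mm), pocket outward, lean and squareness within 0.1 rad, centre within 12 mm across and 8 mm in height of fully seated, at rest; tray_a moved under 20 mm, the divider under 8 mm (x of tray_b in the frame of stand between -0.0126 and 0.0114 m and z of tray_b in the frame of stand between 0.091 and 0.107 m and angle between tray_b's own z axis and vertical between 0.947 and 1.147 rad and angle between the y axis of tray_b and the y axis of stand, either way round below 0.1 rad and ((value of joint divider below 0.006 m and y of tray_b in the frame of divider_foot above 0.05 m) or (value of joint divider above -0.006 m and y of tray_b in the frame of divider_foot below -0.05 m)) and linear speed of tray_b below 0.02 m/s and distance of tray_a from where it was at the start of the episode below 0.02 m and distance of divider_foot from where it was at the start of the episode below 0.008 m); the robot touches nothing.
It fails at once if the tray that already shows its pocket is shifted by more than 20 mm (distance of tray_a from where it was at the start of the episode above 0.02 m).
It fails at once if the divider is shifted by more than 8 mm (distance of divider_foot from where it was at the start of the episode above 0.008 m).
It fails at once if the tray is dropped (moves faster than 0.6 m/s with no finger on it) (contact force between tray_b and the fingers below 0.05 N and linear speed of tray_b above 0.6 m/s).
It fails at once if the sanding block or a disc is shifted by more than 30 mm (distance of any of sanding_block, disc_1, disc_2 from where it was at the start of the episode above 0.03 m).
It also fails if it takes over 51 s, if anything falls off the work surface, if the arm or the gripper's body presses on something with over 40 N, if the wrist force passes 120 N, or if a joint passes its speed limit or range.

## Working session

There is one attempt and no reset: what is moved stays moved. The work goes in short steps, Python scripts to look and compute and a tool call to move; the robot and the scene stay as the last step left them, time stands still between calls to the robot, and variables do not carry over. Pictures are saved under pics/ and viewed, at most 10 in all, crops included, and the job is handed in when it is done.

Besides the shell and the picture viewer there is one more tool, called after "Call:" as name(argument=value, ...), one argument or row to a line, values as JSON. apply_moves: Moves the arm, as the interface text tells. Its arguments: {"type":"object","properties":{"delta_pos":{"type":"array"},"twist":{"type":"array"},"gripper":{"type":"number"},"squeeze":{"type":"number"}},"required":["delta_pos","twist"]}

```bash
ls; mkdir -p pics
cat > h.py <<'E'
import numpy as np,cv2
from plant import robot
def cam(n):
    c=robot.read_camera(n); c['f']=210/np.tan(np.radians(c['vertical_fov'])/2); return c
def ray(c,u,v):
    d=np.array([(u-c['cx'])/c['f'],(v-c['cy'])/c['f'],1]); R=np.array(c['R']); return -R.T@np.array(c['t']),R.T@d
def onz(c,u,v,z):
    o,d=ray(c,u,v); return o+d*(z-o[2])/d[2]
def proj(c,X):
    p=np.array(c['R'])@np.array(X)+c['t']; return p[:2]/p[2]*c['f']+[c['cx'],c['cy']]
E
python3 - <<'E'
from h import *
import pickle
print(robot.read_state(), robot.tips_ahead)
C={}
for n in('scene','top'):
    c=cam(n);C[n]=c;cv2.imwrite(f'pics/{n}0.png',cv2.resize(c['frame'][:,:,::-1],(800,600)))
    print(n,c['f'],c['cx'],c['cy'],np.round(c['R'],3),ray(c,0,0)[0])
pickle.dump(C,open('c0.pkl','wb'))
E
```

```text
pics
{'t': 0.0, 'q': array([ 1.01961771e+00,  1.31171435e-01,  1.48923867e+00, -7.07954546e-07,
        1.52297291e+00, -8.53470109e-02]), 'dq': array([ 0.00076443, -0.00198832, -0.00042553, -0.00137478,  0.00087619,
        0.00084932]), 'joint_torque': array([-4.11999081e-04, -5.59842968e+01, -4.91761601e+01,  7.67065678e-02,
        3.57057794e-02, -1.97012159e-04]), 'tool_pos': array([0.26918865, 0.53566574, 0.24260356]), 'orientation': array([-7.24999022e-01, -3.05621632e+00,  2.67092573e-03]), 'force': array([0.31625264, 0.09606105, 0.95358043]), 'wrist_torque': array([-0.03014106, -0.02379874, -0.00951321]), 'gripper_force': 0.0, 'opening': 0.09323127266768913} 0.025
scene 449.0129883182835 279.61671335659634 211.85398809844136 [[ 0.798  0.603 -0.01 ]
 [ 0.366 -0.498 -0.786]
 [-0.479  0.624 -0.618]] [ 1.18445418 -0.78672636  0.9043149 ]
top 486.5126820959027 273.2883217797923 209.15504641687488 [[ 0.001 -1.    -0.002]
 [-0.986 -0.    -0.168]
 [ 0.168  0.002 -0.986]] [0.2524705  0.05341477 1.52262302]
```

View pics/scene0.png

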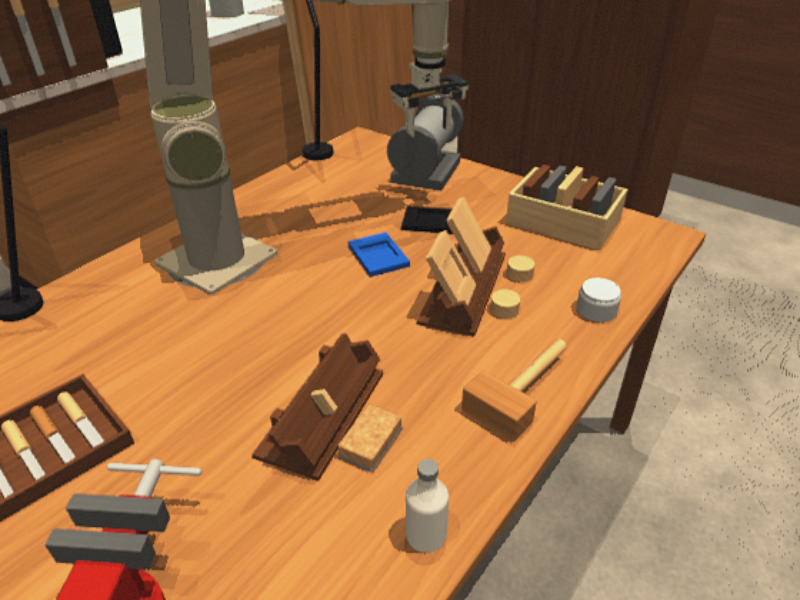

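View pics/top0.png

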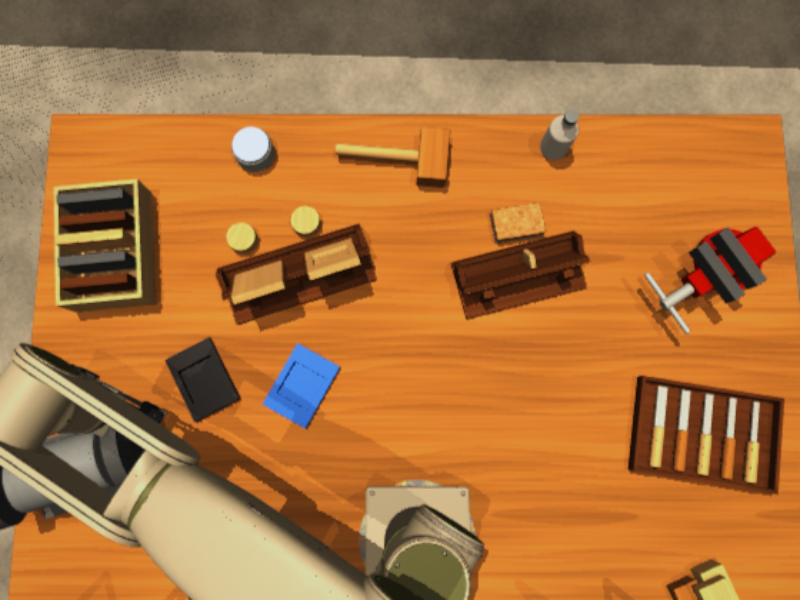

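Run:
```python
from h import *
import pickle
C=pickle.load(open('c0.pkl','rb'))
def crop(n,x,y,w,h,s):
    im=C[n]['frame'][y:y+h,x:x+w,::-1]; im=cv2.resize(im,None,fx=s,fy=s,interpolation=cv2.INTER_NEAREST)
    im=cv2.convertScaleAbs(im,alpha=1.3,beta=15)
    for k in range(0,w,10): cv2.putText(im,str(x+k),(k*s,8),0,.28,(255,255,255),1); cv2.line(im,(k*s,10),(k*s,14),(255,255,255),1)
    for k in range(10,h,10): cv2.putText(im,str(y+k),(0,k*s),0,.28,(255,255,255),1)
    return im
cv2.imwrite('pics/ct.png',np.vstack([crop('top',148,152,120,74,4),crop('top',306,156,120,74,4)]))
cv2.imwrite('pics/cs.png',np.hstack([crop('scene',288,135,90,105,4),crop('scene',172,230,110,105,4)]))
```

```text
(no output)
```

View pics/ct.png

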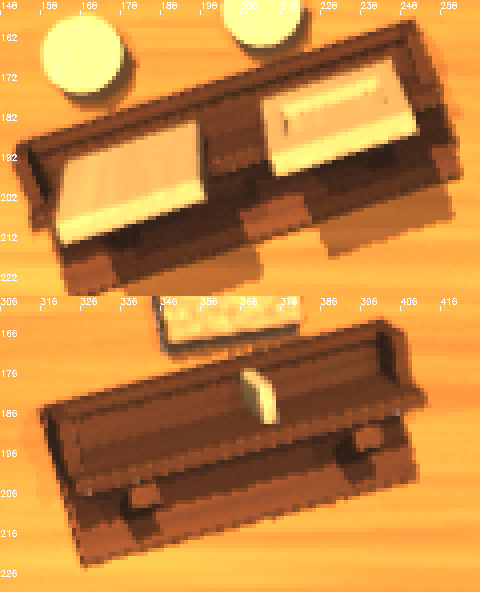

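View pics/cs.png

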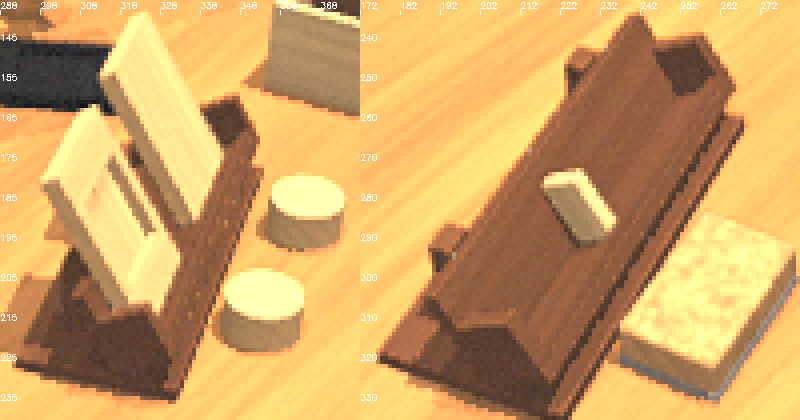

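Run:
```python
from h import *
import pickle
C=pickle.load(open('c0.pkl','rb'));T,S=C['top'],C['scene']
def tri(a,b):
    o1,d1=ray(T,*a);o2,d2=ray(S,*b)
    s=np.linalg.lstsq(np.c_[d1,-d2],o2-o1,rcond=None)[0];p,q=o1+d1*s[0],o2+d2*s[1]
    return np.round((p+q)/2,4),round(np.linalg.norm(p-q),4)
print('board top +y',tri((326,205.2),(241.2,233.5)),' -y',tri((412.75,182.5),(190.2,303)))
print('trayb back top +y',tri((163.5,212.7),(322.2,138)),'-y',tri((198.8,202),(313.8,153.5)))
for n,u,v,z in [('bt+',326,205.2,.086),('bt-',412.75,182.5,.086),('baseback+',327.2,223.8,.008),('baseback-',410.5,201.5,.008),('front+',316,184.5,.05),('front-',402.75,162,.05),
 ('tb+',163.5,212.7,.160),('tb-',198.8,202,.160),('ta+',216.8,195.8,.160),('ta-',252,184.5,.160),
 ('rackbaseback+',165.5,225.5,.008),('rackbaseback-',263,196.5,.008),('div top',369,174,.08)]:
    print(n,np.round(onz(T,u,v,z),4))
m=cv2.inRange(cv2.cvtColor(T['frame'],cv2.COLOR_RGB2HSV),(8,0,150),(40,150,255))
for x,y,w,h in [(158,178,45,40),(210,162,48,36)]:
    mm=np.zeros_like(m);mm[y:y+h,x:x+w]=m[y:y+h,x:x+w]
    c=max(cv2.findContours(mm,0,1)[0],key=cv2.contourArea);print(cv2.contourArea(c),cv2.approxPolyDP(c,3,True).reshape(-1,2).tolist())
```

```text
board top +y (array([ 0.514 , -0.0994,  0.0791]), np.float64(0.0094))  -y (array([ 0.5832, -0.3629,  0.0817]), np.float64(0.0095))
trayb back top +y (array([0.4774, 0.3702, 0.1597]), np.float64(0.0074)) -y (array([0.5089, 0.2712, 0.1578]), np.float64(0.008))
bt+ [ 0.5095 -0.102   0.086 ]
bt- [ 0.5793 -0.3654  0.086 ]
baseback+ [ 0.4641 -0.1132  0.008 ]
baseback- [ 0.5354 -0.3781  0.008 ]
front+ [ 0.581  -0.0761  0.05  ]
front- [ 0.653  -0.3478  0.05  ]
tb+ [0.4744 0.3676 0.16  ]
tb- [0.5053 0.2682 0.16  ]
ta+ [0.5234 0.2172 0.16  ]
ta- [0.5564 0.117  0.16  ]
rackbaseback+ [0.4584 0.3948 0.008 ]
rackbaseback- [0.5514 0.0889 0.008 ]
div top [ 0.6071 -0.2353  0.08  ]
5.5 [[170, 206], [164, 208]]
3.0 [[222, 190], [226, 191]]
```

Run:
```python
from h import *
import pickle
C=pickle.load(open('c0.pkl','rb'));T,S=C['top'],C['scene']
a=.26;O=np.array([.559,-.229,0]);R=np.array([[np.cos(a),-np.sin(a),0],[np.sin(a),np.cos(a),0],[0,0,1]])
for n,u,v,z in [('footfront+',366.75,174.5,.045),('topback',373.2,187.3,.073),('end+ rear',326,205.2,.08),('end- rear',412.75,182.5,.08)]:
    print(n,np.round(R.T@(onz(T,u,v,z)-O),4))
# check: project model pts
for X in [(-.012,.138,.08),(-.012,-.138,.08),(.065,.138,0),(.065,-.138,0),(-.065,.138,0),(-.065,-.138,0)]:
    P=R@np.array(X)+O;print(X,proj(T,P).round(1),proj(S,P).round(1))
a=.305
b=np.array([.491,.319]);print('tray mid',b)
q=robot.read_state();print(q['q'][0],q['q'][5])
from scipy.spatial.transform import Rotation as Ro
print(Ro.from_rotvec(q['orientation']).as_matrix().round(3))
```

```text
footfront+ [ 0.0517 -0.0202  0.045 ]
topback [ 0.003  -0.0206  0.073 ]
end+ rear [-0.0144  0.1345  0.08  ]
end- rear [-0.0146 -0.1391  0.08  ]
(-0.012, 0.138, 0.08) [324.7 204.7] [239.1 233.1]
(-0.012, -0.138, 0.08) [412.2 181.8] [187.4 304.3]
(0.065, 0.138, 0) [315.5 186.3] [265.1 260.7]
(0.065, -0.138, 0) [398.  164.8] [219.4 335.3]
(-0.065, 0.138, 0) [326.7 225.2] [224.8 249.3]
(-0.065, -0.138, 0) [410.2 203.1] [173.5 319.3]
tray mid [0.491 0.319]
1.0195980756143597 -0.08539432188046675
[[-0.893  0.449 -0.001]
 [ 0.449  0.893 -0.001]
 [ 0.    -0.002 -1.   ]]
```

Candidates: the tray at top-view pixel (181,196) shows a plain face. The one at (232,179) shows its pocket, and the blue and black trays are look-alikes. The plain one (+y place) is therefore the target, and the enlarged crops confirm it. The divider is at y≈-22 mm in the stand, so the +y bay is the wider one.

Call:
apply_moves(
  delta_pos=[
    [-3.8,-1.06,0],
    [-3.8,-1.06,0],
    [-3.8,-1.06,0],
    [-3.8,-1.06,0],
    [-3.8,-1.06,0],
    [-3.8,-1.06,0],
    [-3.8,-1.06,0],
    [-3.8,-1.06,0],
  ],
  twist=[0,0,0,0,0,0,0,0],
  gripper=9.3,
)

```text
t: 1.1
tool_pos: [0.5036, 0.3227, 0.2431]
orientation: [-0.725, -3.056, 0.001]
force: [-0.8, -0.2, 0.3]
opening: 0.093
gripper_force: 0.0
```

Call:
apply_moves(
  delta_pos=[
    [0,0,0],
    [0,0,0],
    [0,0,0],
    [0,0,0],
    [0,0,0],
    [0,0,0],
  ],
  twist=[0.16,0.16,0.16,0.16,0.16,0],
)

```text
t: 1.85
tool_pos: [0.5028, 0.3236, 0.2431]
orientation: [-1.857, -2.534, 0.001]
force: [-0.5, -0.9, -0.7]
opening: 0.093
gripper_force: 0.0
```

Run:
```python
from h import *
c=cam('top');s=cam('scene')
a=cv2.resize(c['frame'][120:260,120:300,::-1],None,fx=2.2,fy=2.2);b=cv2.resize(s['frame'][90:230,260:440,::-1],None,fx=2.2,fy=2.2)
cv2.imwrite('pics/p1.png',np.hstack([a,b]));q=robot.read_state();print(q['tool_pos'],q['orientation'],q['force'],q['t'])
```

```text
[0.50284247 0.3236967  0.24328583] [-1.85329033e+00 -2.53638730e+00  8.78037745e-04] [-0.15553723  0.22514144 -0.14793802] 1.95
```

View pics/p1.png

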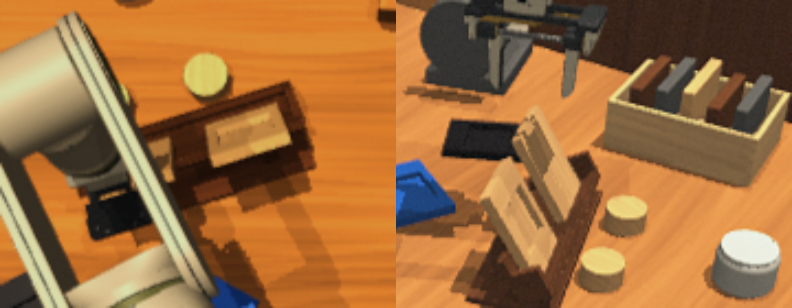

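Run:
```python
from h import *
import pickle
S=pickle.load(open('c0.pkl','rb'))['scene']
d=np.array([.954,.3,0]);p=np.array([.503,.3237,.218])
for k in(-.055,.055):print(proj(S,p+k*d))
print(proj(S,[.4744,.3676,.16]),proj(S,[.5053,.2682,.16]))
```

```text
[304.45040693 127.64029548]
[337.54618089 132.80417202]
[319.99001428 138.25409968] [311.16876827 153.24948169]
```

The scene view agrees with the prediction: the front fingertip is at (338,133) and straddles the tray top at (320,138). I'm descending.

Call:
apply_moves(
  delta_pos=[
    [0,0,2],
    [0,0,2],
    [0,0,2],
    [0,0,1.6],
    [0,0,0],
  ],
  twist=[0,0,0,0,0],
)

```text
t: 2.58
tool_pos: [0.5018, 0.3232, 0.1652]
orientation: [-1.857, -2.532, 0.005]
force: [-0.9, 0.7, -0.8]
opening: 0.0928
gripper_force: 0.0
```

Call:
apply_moves(
  delta_pos=[
    [0,0,0],
    [0,0,0],
    [0,0,0],
    [0,0,0],
  ],
  twist=[0,0,0,0],
  gripper=4.4,
  squeeze=6,
)

```text
t: 3.08
tool_pos: [0.5032, 0.3239, 0.1681]
orientation: [1.858, 2.533, 0.001]
force: [-0.3, -1.2, -1.4]
opening: 0.0575
gripper_force: 0.0
```

Call:
apply_moves(
  delta_pos=[
    [0,0,0],
    [0,0,0],
    [0,0.4,0],
    [0,0.4,0],
    [0,0.4,0],
    [0,0.4,0],
    [0,0,0],
  ],
  twist=[0,0,0,0,0,0,0],
  gripper=4.0,
)

```text
t: 3.95
tool_pos: [0.5186, 0.3286, 0.1675]
orientation: [1.858, 2.533, 0.0]
force: [-0.8, 0.1, 0.2]
opening: 0.0401
gripper_force: 0.2
```

Call:
apply_moves(
  delta_pos=[
    [0,0.7,-0.15],
    [0,0.7,-0.15],
    [0,0.7,-0.15],
    [0,0.7,-0.15],
    [0,0.7,-0.15],
    [0,0.7,-0.15],
    [0,0.7,-0.15],
    [0,0,0],
  ],
  twist=[0,0,0,0,0,0,0,0],
  gripper=3.2,
)

```text
t: 4.95
tool_pos: [0.5655, 0.3434, 0.1782]
orientation: [1.858, 2.533, 0.0]
force: [-0.6, 0.3, -0.3]
opening: 0.0322
gripper_force: 0.1
```

Call:
apply_moves(
  delta_pos=[
    [0,0,0],
    [0,0,0],
    [0,0,0],
    [0,0,0],
  ],
  twist=[0,0,0,0],
  gripper=1.0,
  squeeze=10,
)

```text
t: 5.45
tool_pos: [0.565, 0.3433, 0.1781]
orientation: [1.858, 2.533, 0.0]
force: [1.0, -0.6, -0.7]
opening: 0.0158
gripper_force: 10.0
```

Run:
```python
from h import *
s=cam('scene')
cv2.imwrite('pics/p2.png',cv2.resize(s['frame'][90:240,270:420,::-1],None,fx=4,fy=4));q=robot.read_state();print(q['tool_pos'],q['opening'],q['gripper_force'],q['force'],q['t'])
```

```text
[0.56495464 0.34333889 0.1780911 ] 0.015953043558879467 9.992749840021133 [ 1.17574616  0.18990729 -1.02027722] 5.5
```

View pics/p2.png

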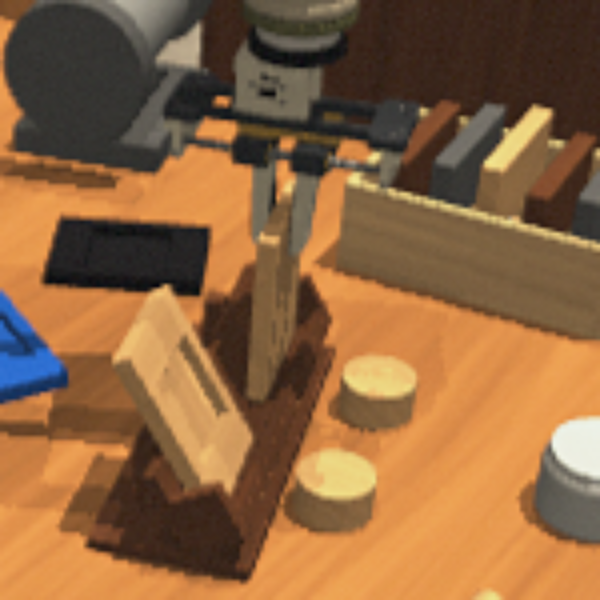

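The tray stands upright, flat in the jaws at 16 mm opening. I'll lift it.

Call:
apply_moves(
  delta_pos=[
    [0,0,0],
    [0,0,-1],
    [0,0,-2],
    [0,0,-3],
    [0,0,-3],
    [0,0,-3],
    [0,0,-2],
    [0,0,0],
  ],
  twist=[0,0,0,0,0,0,0,0],
  squeeze=20,
)

```text
t: 6.5
tool_pos: [0.5658, 0.3437, 0.3212]
orientation: [1.857, 2.531, 0.006]
force: [0.5, -0.3, -1.4]
opening: 0.0162
gripper_force: 20.0
```

Run:
```python
from h import *
import pickle
s=cam('scene');t=cam('top');pickle.dump((s,t),open('c1.pkl','wb'))
cv2.imwrite('pics/p3.png',cv2.resize(s['frame'][60:240,240:420,::-1],None,fx=3.3,fy=3.3,interpolation=cv2.INTER_NEAREST));q=robot.read_state();print(q['tool_pos'],q['opening'],q['gripper_force'],q['force'],q['t'],q['q'])
```

```text
[0.56483174 0.34320646 0.31736245] 0.015981303911120487 19.993042051792145 [ 0.5641014  -0.1873118  -1.66282852] 6.6 [4.68450621e-01 2.81241676e-01 1.18387015e+00 2.41318110e-05
 1.67736784e+00 1.63514835e-01]
```

View pics/p3.png

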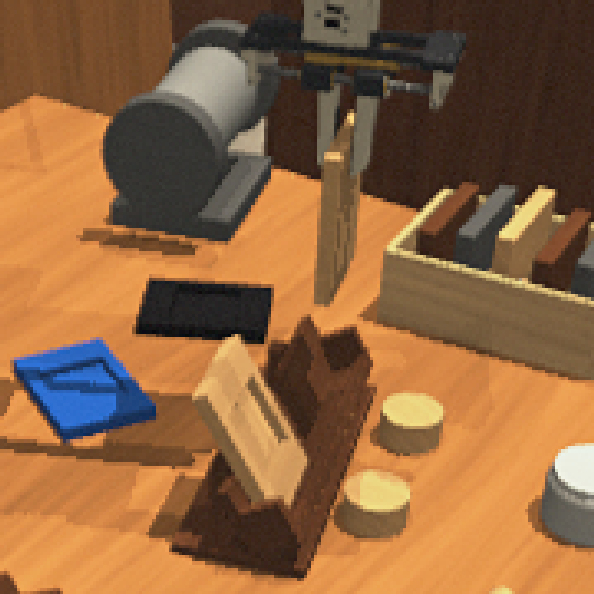

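Run:
```python
from h import *
import pickle
S,_=pickle.load(open('c1.pkl','rb'))
p=np.array([.565,.3433,.3175]);a=.305;d=np.array([np.cos(a),np.sin(a),0]);e=np.array([-np.sin(a),np.cos(a),0])
for u,v in[(337.9,151.5),(343.3,107)]:
    o,r=ray(S,u,v);X=o+r*((p-o)@d)/(r@d);print('along rack y',(X-p)@e,'dz',X[2]-p[2])
for k in(-.045,.045):
    print('tips',proj(S,p+k*e+[0,0,-.12]))
```

```text
along rack y -0.02007202874209096 dz -0.15486090256969387
along rack y 0.0076592275595114764 dz -0.013268677175521604
tips [336.77414342 145.680433  ]
tips [343.40022626 132.61371451]
```

Run:
```python
from h import *
import pickle
S,_=pickle.load(open('c1.pkl','rb'))
p=np.array([.565,.3433,.3175]);a=.305;d=np.array([np.cos(a),np.sin(a),0]);e=np.array([-np.sin(a),np.cos(a),0])
for u,v in[(337.9,151.5),(343.3,107)]:
    o,r=ray(S,u,v);X=o+r*((p-.053*e-o)@e)/(r@e);print('d',(X-p)@d,'dz',X[2]-p[2])
```

```text
d 0.006658704858980582 dz -0.13522629471813763
d 0.01199900727919369 dz 0.015358294849878384
```

Call:
apply_moves(
  delta_pos=[
    [0,0,-2],
    [0,0,-2],
    [0,0,-2],
    [0,0,0],
    [-2,-0.5,0],
    [-4,-1.1,0],
    [-4,-1.1,0],
    [-4,-1.1,0],
  ],
  twist=[0,0,0,0,0,0,0,0],
)

```text
t: 7.6
tool_pos: [0.5702, 0.1959, 0.3766]
orientation: [-1.858, -2.532, 0.003]
force: [1.9, 0.5, -2.0]
opening: 0.0159
gripper_force: 20.0
```

Call:
apply_moves(
  delta_pos=[
    [-4,-1.1,0],
    [-4,-1.1,0],
    [-4,-1.1,0],
    [-4,-1.1,0],
    [-4,-1.1,0],
    [-4,-1.1,0],
    [-4,-1.1,0],
    [-4,-1.1,0],
  ],
  twist=[0,0,0,0,0,0,0,0],
)

```text
t: 8.6
tool_pos: [0.5817, -0.1355, 0.3768]
orientation: [-1.858, -2.531, 0.002]
force: [0.3, 1.2, -1.0]
opening: 0.0162
gripper_force: 20.0
```

Call:
apply_moves(
  delta_pos=[
    [-3.0,-0.8,0],
    [0,0,0],
    [0,0,0],
    [0,0,0],
    [0,0,0],
    [0,0,0],
    [0,0,0],
    [0,0,0],
  ],
  twist=[0,0,0.1,0.16,0.16,0.16,0.16,0.16],
)

```text
t: 9.6
tool_pos: [0.5837, -0.1637, 0.3773]
orientation: [-2.777, -1.466, 0.001]
force: [-0.5, -0.8, -1.1]
opening: 0.0159
gripper_force: 20.0
```

Call:
apply_moves(
  delta_pos=[
    [0,0,0],
    [0,0,0],
    [0,0,0],
    [0,0,0],
    [0,0,0],
    [0,0,0],
    [0,0,0],
    [0,0,0],
  ],
  twist=[0.16,0.16,0.16,0.16,0.16,0.16,0.16,0.16],
)

```text
t: 10.6
tool_pos: [0.5836, -0.1637, 0.3773]
orientation: [-3.104, 0.483, 0.002]
force: [1.1, 0.2, -0.7]
opening: 0.0158
gripper_force: 20.0
```

Call:
apply_moves(
  delta_pos=[
    [0,0,0],
    [0,0,0],
    [0,0,0],
    [0,0,0],
    [0,0,0],
    [0,0,0],
  ],
  twist=[0.16,0.16,0.16,0.16,0.15,0],
)

```text
t: 11.35
tool_pos: [0.5838, -0.1638, 0.3774]
orientation: [2.684, -1.632, -0.002]
force: [0.6, -0.6, -1.7]
opening: 0.0156
gripper_force: 20.0
```

Run:
```python
from h import *
from scipy.spatial.transform import Rotation as Ro
q=robot.read_state();Y=Ro.from_rotvec(q['orientation']).as_matrix()[:,1];p=q['tool_pos']
print(p,np.arctan2(Y[1],Y[0]),q['t'],q['q'],q['opening'])
```

```text
[ 0.5837829  -0.16377847  0.37741636] -2.66357042817252 11.35 [-3.58127545e-01  1.35024988e-01  1.24215043e+00  1.17885718e-04
  1.76568187e+00  2.30546603e+00] 0.015574650776909766
```

Call:
apply_moves(
  delta_pos=[
    [0,0,0],
    [0,0,3],
    [0,0,3],
    [0,0,3],
    [0,0,3],
    [0,0,0],
    [0,0,0],
  ],
  twist=[0.115,0.1,0,0,0,0,0],
)

```text
t: 12.22
tool_pos: [0.5846, -0.1643, 0.2594]
orientation: [-2.494, 1.91, -0.002]
force: [-0.1, -0.7, -1.2]
opening: 0.0156
gripper_force: 20.0
```

Run:
```python
from h import *
import pickle
from scipy.spatial.transform import Rotation as Ro
s=cam('scene');t=cam('top');pickle.dump((s,t),open('c2.pkl','wb'))
a=cv2.resize(t['frame'][140:240,300:430,::-1],None,fx=3,fy=3,interpolation=0);b=cv2.resize(s['frame'][170:345,160:295,::-1],None,fx=3,fy=3,interpolation=0)
o=np.zeros((525,795,3),np.uint8);o[:300,:390]=a;o[:525,390:]=b;cv2.imwrite('pics/p4.png',o)
q=robot.read_state();Y=Ro.from_rotvec(q['orientation']).as_matrix()[:,1];p=q['tool_pos']
print(p,np.arctan2(Y[1],Y[0]),q['t'],q['q'],q['opening'])
e=np.array([-np.sin(.26),np.cos(.26),0])
for k in(-.053,.053):print(proj(s,p+k*e-[0,0,.137]),proj(t,p+k*e-[0,0,.137]))
```

```text
[ 0.58513716 -0.16456466  0.26029993] -2.8789934228108387 12.325 [-3.58503185e-01  1.42146507e-01  1.44514936e+00  1.89298850e-05
  1.55123511e+00  2.52049211e+00] 0.015683164732561764
[233.32962538 258.23577719] [365.31476966 173.2374926 ]
[251.32352971 232.36739169] [330.80559371 182.23361015]
```

View pics/p4.png

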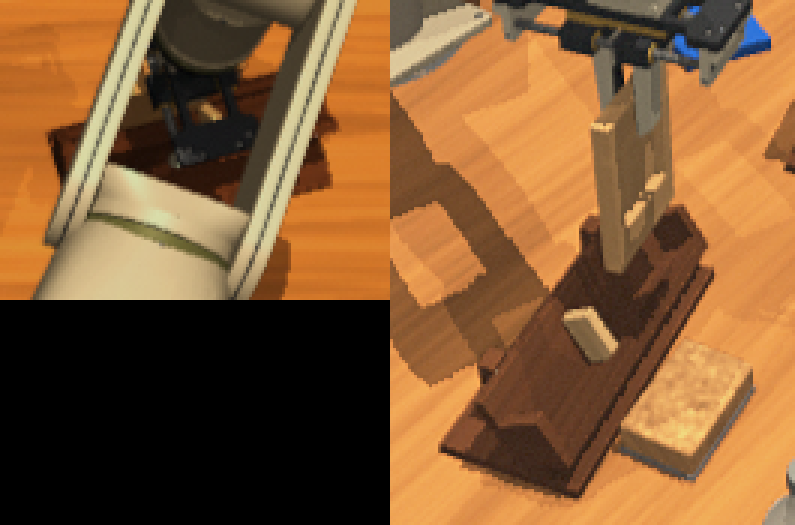

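The tray hangs over the +y bay with its pocket towards +x. Its bottom corner is at scene (234,261), against (233,258) predicted.

Call:
apply_moves(
  delta_pos=[
    [0,0,1.5],
    [0,0,1.5],
    [0,0,1.5],
    [0,0,1],
    [0,0,0.3],
    [0,0,0],
    [0,0,0],
  ],
  twist=[0,0,0,0,0,0,0],
  squeeze=12,
)

```text
t: 13.2
tool_pos: [0.5847, -0.1645, 0.2009]
orientation: [-2.492, 1.912, -0.002]
force: [0.4, 0.8, -1.0]
opening: 0.0157
gripper_force: 12.0
```

Call:
apply_moves(
  delta_pos=[
    [0,0,0.3],
    [0,0,0.3],
    [0,0,0.3],
    [0,0,0.3],
    [0,0,0],
  ],
  twist=[0,0,0,0,0],
  squeeze=6,
)

```text
t: 13.82
tool_pos: [0.5841, -0.1642, 0.1877]
orientation: [2.492, -1.913, -0.001]
force: [0.9, -0.5, -0.7]
opening: 0.0161
gripper_force: 6.0
```

Call:
apply_moves(
  delta_pos=[
    [0,0,0.2],
    [0,0,0.2],
    [0,0,0.2],
    [0,0,0],
  ],
  twist=[0,0,0,0],
)

```text
t: 14.32
tool_pos: [0.5845, -0.1644, 0.1828]
orientation: [-2.492, 1.913, -0.001]
force: [-1.6, -0.7, 2.7]
opening: 0.0159
gripper_force: 6.0
```

Call:
apply_moves(
  delta_pos=[
    [0,0,0.2],
    [0,0,0.2],
    [0,0,0.2],
    [0,0,0],
  ],
  twist=[0,0,0,0],
)

```text
t: 14.82
tool_pos: [0.5849, -0.1648, 0.1777]
orientation: [-2.492, 1.913, -0.004]
force: [-1.9, -0.8, 7.5]
opening: 0.0159
gripper_force: 6.0
```

Call:
apply_moves(
  delta_pos=[
    [0,0,0],
    [0,0,0],
    [0,0.4,0],
    [0,0.5,0],
    [0,0.5,0.1],
    [0,0.5,0.1],
    [0,0.5,0.1],
    [0,0,0],
  ],
  twist=[0,0,0,0,0,0,0,0],
  gripper=2.6,
)

```text
t: 15.82
tool_pos: [0.5607, -0.1707, 0.1731]
orientation: [2.492, -1.913, -0.0]
force: [0.4, -0.5, 0.2]
opening: 0.0261
gripper_force: 0.1
```

Call:
apply_moves(
  delta_pos=[
    [0,0.5,0.1],
    [0,0.5,0.1],
    [0,0.5,0.1],
    [0,0.5,0.1],
    [0,0.5,0.1],
    [0,0.5,0.1],
    [0,0.5,0.1],
    [0,0,0],
  ],
  twist=[0,0,0,0,0,0,0,0],
  gripper=3.4,
)

```text
t: 16.82
tool_pos: [0.5269, -0.1797, 0.166]
orientation: [2.492, -1.913, -0.0]
force: [-1.1, -0.4, 0.6]
opening: 0.0338
gripper_force: 0.4
```

Run:
```python
from h import *
s=cam('scene')
cv2.imwrite('pics/p5.png',cv2.resize(s['frame'][200:345,160:295,::-1],None,fx=4,fy=4,interpolation=2))
q=robot.read_state();print(q['tool_pos'],q['t'],q['opening'],q['gripper_force'],q['force'])
```

```text
[ 0.52717206 -0.17965591  0.16620892] 16.875 0.034102183360299194 0.48321071779355407 [-1.26785614  0.59107971  1.10408198]
```

View pics/p5.png

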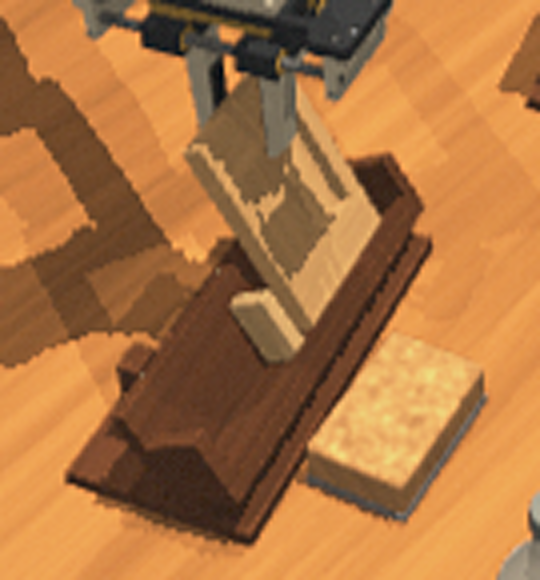

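The tray is leaning back in the bay with its pocket outward, next to the undisturbed divider. I'll ease it the rest of the way.

Call:
apply_moves(
  delta_pos=[
    [0,0.4,0],
    [0,0.4,0],
    [0,0.4,0],
    [0,0.4,0],
    [0,0,0],
    [0,0,0],
  ],
  twist=[0,0,0,0,0,0],
  gripper=4.0,
)

```text
t: 17.62
tool_pos: [0.5119, -0.1837, 0.1663]
orientation: [2.492, -1.913, 0.0]
force: [-1.0, 0.3, 0.8]
opening: 0.0399
gripper_force: 0.5
```

Call:
apply_moves(
  delta_pos=[
    [0,0,0],
    [0,0,0],
    [0,0,0],
    [0,0,0],
    [0,0,0],
    [0,0,0],
  ],
  twist=[0,0,0,0,0,0],
  gripper=8.5,
)

```text
t: 18.38
tool_pos: [0.5119, -0.1837, 0.1661]
orientation: [2.492, -1.913, 0.0]
force: [0.0, 0.1, -0.1]
opening: 0.0848
gripper_force: 0.0
```

Call:
apply_moves(
  delta_pos=[
    [0,0,-1],
    [0,0,-2],
    [0,0,-3],
    [0,0,-4],
    [0,0,-4],
    [0,0,-3],
    [0,0,0],
  ],
  twist=[0,0,0,0,0,0,0],
)

```text
t: 19.25
tool_pos: [0.5132, -0.1843, 0.3412]
orientation: [-2.491, 1.912, -0.012]
force: [0.2, -0.5, 0.9]
opening: 0.0851
gripper_force: 0.0
```

Run:
```python
from h import *
s=cam('scene')
cv2.imwrite('pics/p6.png',cv2.resize(s['frame'][200:345,160:295,::-1],None,fx=4,fy=4,interpolation=2))
q=robot.read_state();print(q['tool_pos'],q['t'],q['opening'],q['gripper_force'],q['force'])
a=.26;O=np.array([.559,-.229,0]);R=np.array([[np.cos(a),-np.sin(a),0],[np.sin(a),np.cos(a),0],[0,0,1]])
n=np.array([np.cos(np.pi/6),0,.5]);u=np.array([-.5,0,np.cos(np.pi/6)])
for yy in(.002,.055,.108):
    for h in(0,.15): print(yy,h,proj(s,O+R@(np.array([.03,yy,.03])+h*u+.016*n)).round(1)+[2.5,0], ((proj(s,O+R@(np.array([.03,yy,.03])+h*u+.016*n))+[2.5,0]-[160,200])*4).round())
```

```text
[ 0.51253118 -0.18403169  0.33860729] 19.3 0.08523011024208624 0.0 [-0.0334515  -0.19161491 -0.00107904]
0.002 0 [238.8 282.2] [315. 329.]
0.002 0.15 [208.1 237.8] [192. 151.]
0.055 0 [247.6 268.7] [351. 275.]
0.055 0.15 [218.3 225.1] [233. 100.]
0.108 0 [255.9 255.9] [384. 224.]
0.108 0.15 [227.9 213.1] [272.  53.]
```

View pics/p6.png

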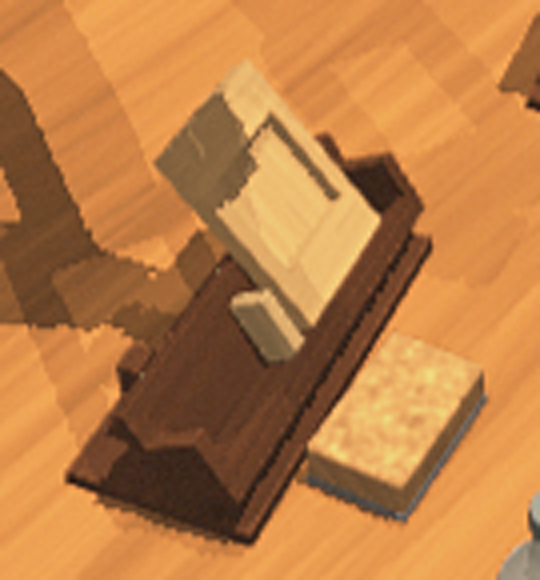

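Run:
```python
from h import *
s=cam('scene')
a=.26;O=np.array([.559,-.229,0]);R=np.array([[np.cos(a),-np.sin(a),0],[np.sin(a),np.cos(a),0],[0,0,1]])
n0=np.array([np.cos(np.pi/6),0,.5]);u0=np.array([-.5,0,np.cos(np.pi/6)])
for dl in(0,.1,.2,.3):
    b=np.array([.03,0,.03])+.065*np.tan(dl)*n0
    u=u0*np.cos(dl)-n0*np.sin(dl);n=n0*np.cos(dl)+u0*np.sin(dl)
    print(dl,[((proj(s,O+R@(b+[0,y,0]+h*u+t*n))+[2.5,0]-[160,200])*4).round().astype(int).tolist() for y,h,t in[(.002,0,.016),(.108,0,.016),(.002,.15,.016),(.108,.15,.016),(.002,.15,0),(.002,0,0)]])
im=cv2.resize(s['frame'][210:290,195:260,::-1],None,fx=9,fy=7.4,interpolation=2);cv2.imwrite('pics/p7.png',im)
```

```text
0 [[315, 329], [384, 224], [192, 151], [272, 53], [174, 155], [297, 331]]
0.1 [[321, 326], [390, 221], [182, 152], [262, 54], [166, 159], [305, 330]]
0.2 [[328, 323], [396, 218], [173, 155], [253, 57], [158, 163], [312, 329]]
0.3 [[334, 320], [402, 215], [166, 160], [246, 62], [153, 170], [320, 328]]
```

View pics/p7.png

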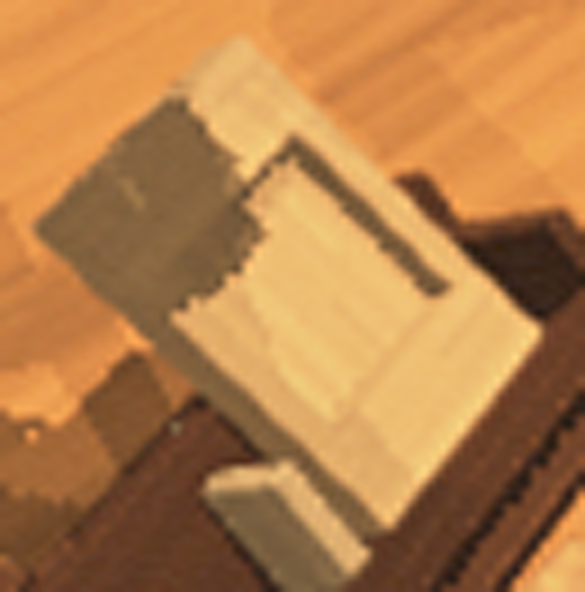

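The corners give a lean about 0.15–0.2 rad too great, because the foot stopped roughly 10 mm out on the ledge. I've viewed 11 pictures, one over the limit of 10, so I'll check by numbers only from here. Next I'll push the foot in with the closed fingertips, gripper turned a quarter turn.

Call:
apply_moves(
  delta_pos=[
    [0,0,0],
    [0,0,0],
    [0,0,0],
    [0,0,0],
    [0,0,0],
    [0,0,0],
    [0,0,0],
    [0,0,0],
  ],
  twist=[-0.157,-0.157,-0.157,-0.157,-0.157,-0.157,-0.157,-0.157],
  gripper=0,
  squeeze=10,
)

```text
t: 20.35
tool_pos: [0.5112, -0.1834, 0.3343]
orientation: [-3.139, 0.075, 0.004]
force: [0.5, 0.5, 0.9]
opening: 0.0096
gripper_force: 0.0
```

Call:
apply_moves(
  delta_pos=[
    [0,0,0],
    [0,0,0],
    [2,0,0],
    [3,0,0],
    [3,0,0],
    [1.5,0,0],
    [0,0,0],
  ],
  twist=[-0.157,-0.157,0,0,0,0,0],
)

```text
t: 21.22
tool_pos: [0.6035, -0.1586, 0.3339]
orientation: [-3.113, -0.41, 0.005]
force: [-0.4, 0.4, 0.1]
opening: 0.0003
gripper_force: 0.0
```

```bash
cat > st.py <<'E'
from h import *
from scipy.spatial.transform import Rotation as Ro
q=robot.read_state();Y=Ro.from_rotvec(q['orientation']).as_matrix()[:,1];p=q['tool_pos']
a=.26;O=np.array([.559,-.229,0]);R=np.array([[np.cos(a),-np.sin(a),0],[np.sin(a),np.cos(a),0],[0,0,1]])
print('stand frame',(R.T@(p-O)).round(4),np.arctan2(Y[1],Y[0]),q['t'],q['q'][5],q['opening'],q['force'].round(1))
E
cat > tr.py <<'E'
# outline of the tray in the scene picture -> its four corners (p6 units)
from h import *
s=cam('scene');f=s['frame'];hsv=cv2.cvtColor(f,cv2.COLOR_RGB2HSV)
sub=hsv[205:295,190:265];print('tray px hsv',hsv[250,235],hsv[235,205],'table',hsv[215,205],'wood',hsv[290,215])
np.save('s.npy',f)
E
python3 st.py; python3 tr.py
```

```text
stand frame [0.0611 0.0566 0.3339] -1.3090793596160415 21.225 0.9699026800623978 0.00032933978267523663 [-0.4  0.4  0.1]
tray px hsv [ 15 135 136] [ 15 133 161] table [ 15 168 235] wood [  9 132  62]
```

Call:
apply_moves(
  delta_pos=[
    [0,0,2],
    [0,0,4],
    [0,0,4],
    [0,0,4],
    [0,0,4],
    [0,0,3],
    [0,0,2],
    [0,0,0],
  ],
  twist=[0,0,0,0,0,0,0,0],
)

```text
t: 22.28
tool_pos: [0.6018, -0.1589, 0.1038]
orientation: [-3.113, -0.408, 0.006]
force: [0.3, 0.2, 0.7]
opening: 0.0006
gripper_force: 0.0
```

Call:
apply_moves(
  delta_pos=[
    [0,0,1.0],
    [0,0,0],
    [-0.4,0,0],
    [-0.4,0,0],
    [0,0,0],
  ],
  twist=[0,0,0,0,0],
)

```text
t: 22.9
tool_pos: [0.5958, -0.1615, 0.0965]
orientation: [3.115, 0.408, 0.001]
force: [-0.1, -0.7, 0.2]
opening: 0.0005
gripper_force: 0.0
```

```bash
python3 st.py
```

```text
stand frame [0.0529 0.0558 0.0965] -1.3102671900050602 22.9 0.9625990246335073 0.0005172585086840447 [-0.1 -0.7  0.2]
```

Call:
apply_moves(
  delta_pos=[
    [-0.3,0,0],
    [-0.3,0,0],
    [-0.3,0,0],
    [0,0,0],
  ],
  twist=[0,0,0,0],
)

```text
t: 23.4
tool_pos: [0.587, -0.1637, 0.0961]
orientation: [-3.115, -0.408, 0.0]
force: [0.4, 0.4, 0.4]
opening: 0.0006
gripper_force: 0.0
```

Call:
apply_moves(
  delta_pos=[
    [-0.3,0,0],
    [-0.3,0,0],
    [0,0,0],
  ],
  twist=[0,0,0],
)

```text
t: 23.78
tool_pos: [0.5812, -0.1652, 0.0961]
orientation: [-3.115, -0.408, 0.0]
force: [-1.3, -1.2, -0.6]
opening: 0.0006
gripper_force: 0.0
```

Call:
apply_moves(
  delta_pos=[
    [-0.25,0,0],
    [-0.2,0,0],
    [0,0,0],
  ],
  twist=[0,0,0],
)

```text
t: 24.15
tool_pos: [0.5773, -0.1663, 0.0964]
orientation: [3.115, 0.408, 0.001]
force: [2.3, 0.5, -0.1]
opening: 0.0007
gripper_force: 0.9
```

```bash
python3 st.py
```

```text
stand frame [0.0338 0.0559 0.0964] -1.3100410675131773 24.15 0.9440641681308042 0.0007392348551253298 [ 2.3  0.5 -0.1]
```

Call:
apply_moves(
  delta_pos=[
    [-0.15,0,0],
    [-0.15,0,0],
    [0,0,0],
  ],
  twist=[0,0,0],
)

```text
t: 24.52
tool_pos: [0.5742, -0.1672, 0.0964]
orientation: [3.115, 0.408, 0.0]
force: [0.7, -0.0, 2.1]
opening: 0.0006
gripper_force: 1.3
```

Call:
apply_moves(
  delta_pos=[
    [-0.15,0,0],
    [-0.15,0,0],
    [0,0,0],
  ],
  twist=[0,0,0],
)

```text
t: 24.9
tool_pos: [0.5713, -0.1679, 0.0963]
orientation: [3.115, 0.408, 0.0]
force: [0.3, 0.6, 3.5]
opening: 0.0003
gripper_force: 1.6
```

Call:
apply_moves(
  delta_pos=[
    [-0.15,0,0],
    [-0.15,0,0],
    [0,0,0],
  ],
  twist=[0,0,0],
)

```text
t: 25.28
tool_pos: [0.5683, -0.1687, 0.0962]
orientation: [3.115, 0.408, 0.0]
force: [1.3, -0.1, 2.8]
opening: 0.0005
gripper_force: 1.8
```

Call:
apply_moves(
  delta_pos=[
    [-0.15,0,0],
    [-0.15,0,0],
    [0,0,0],
  ],
  twist=[0,0,0],
)

```text
t: 25.65
tool_pos: [0.5654, -0.1695, 0.0962]
orientation: [3.115, 0.408, -0.0]
force: [1.3, 1.2, 4.4]
opening: 0.0006
gripper_force: 2.0
```

```bash
python3 st.py
```

```text
stand frame [0.0215 0.0559 0.0962] -1.3100517447917852 25.65 0.9320752638518908 0.0006257527003929558 [1.3 1.2 4.4]
```

Call:
apply_moves(
  delta_pos=[
    [0.2,0,-0.3],
    [0.5,0,-0.5],
    [0.8,0,-0.6],
    [1,0,-0.8],
    [2,0,-2],
    [2,0,-3],
    [1,0,-4],
    [0,0,-5],
  ],
  twist=[0,0,0,0,0,0,0,0],
)

```text
t: 26.65
tool_pos: [0.6383, -0.1492, 0.2585]
orientation: [-3.114, -0.41, 0.003]
force: [0.7, 0.2, -0.2]
opening: 0.0006
gripper_force: 0.0
```

Call:
apply_moves(
  delta_pos=[
    [0,0,-4],
    [0,-4,-2],
    [0,-6,0],
    [0,-6,0],
    [0,-6,0],
    [0,0,0],
  ],
  twist=[0,0,0,0,0,0],
)

```text
t: 27.4
tool_pos: [0.5806, 0.0669, 0.3192]
orientation: [-3.113, -0.417, -0.002]
force: [-0.7, -0.7, 0.6]
opening: 0.0007
gripper_force: 0.0
```

```bash
python3 st.py
cat > tr.py <<'E'
from h import *
s=cam('scene');f=s['frame'];old=np.load('s.npy')
for nm,im in(('before',old),('now',f)):
    lab=cv2.cvtColor(im,cv2.COLOR_RGB2HSV)
    x,y=190,205;sub=lab[y:295,x:270]
    m=((sub[:,:,1]<150)&(sub[:,:,2]>90)).astype(np.uint8)
    m=cv2.morphologyEx(m,cv2.MORPH_OPEN,np.ones((3,3),np.uint8))
    c=max(cv2.findContours(m,0,1)[0],key=cv2.contourArea)
    h=cv2.convexHull(c)
    print(nm,cv2.contourArea(c),(cv2.approxPolyDP(h,2.0,True).reshape(-1,2)+[x,y]).tolist())
E
python3 tr.py
```

```text
stand frame [0.097  0.2804 0.3192] -1.3043974870980335 27.4 1.3307759438296445 0.0006577575011160212 [-0.7 -0.7  0.6]
before 2063.5 [[219, 216], [225, 219], [254, 253], [251, 263], [233, 290], [226, 289], [199, 241]]
now 2039.5 [[220, 215], [226, 218], [254, 254], [232, 289], [226, 289], [218, 278], [201, 241], [203, 234]]
```

```bash
cat > tp.py <<'E'
from h import *
a=.26;O=np.array([.559,-.229,0]);R=np.array([[np.cos(a),-np.sin(a),0],[np.sin(a),np.cos(a),0],[0,0,1]])
n0=np.array([np.cos(np.pi/6),0,.5]);u0=np.array([-.5,0,np.cos(np.pi/6)])
t=cam('top');s=cam('scene');np.save('t.npy',t['frame'])
hs=cv2.cvtColor(t['frame'],cv2.COLOR_RGB2HSV);x,y=310,150;sub=hs[y:235,x:400]
for lo in(70,):
    m=((sub[:,:,1]<150)&(sub[:,:,2]>95)).astype(np.uint8)
    n,l,stt,_=cv2.connectedComponentsWithStats(m)
    for k in range(1,n):
        if stt[k,4]>60:
            c=cv2.findContours((l==k).astype(np.uint8),0,1)[0][0];print(stt[k,4],(cv2.approxPolyDP(cv2.convexHull(c),1.5,True).reshape(-1,2)+[x,y]).tolist())
for dl in(0,.1,.2,.3):
    b=np.array([.03,0,.03])+.065*np.tan(dl)*n0
    u=u0*np.cos(dl)-n0*np.sin(dl);n=n0*np.cos(dl)+u0*np.sin(dl)
    print(dl,[[proj(c,O+R@(b+[0,yy,0]+h*u+k*n)).round(1).tolist() for yy,h,k in[(.108,.15,0),(.002,.15,0),(.002,0,.016),(.108,0,.016)]] for c in(t,s)])
E
python3 tp.py
python3 - <<'E'
import numpy as np,cv2
f=np.load('t.npy');h=cv2.cvtColor(f,cv2.COLOR_RGB2HSV)
for x in(345,355): print(x,[tuple(int(v) for v in h[y,x]) for y in range(170,226,2)])
E
```

```text
0 [[[340.9, 208.2], [376.6, 198.7], [360.3, 179.2], [327.7, 187.7]], [[221.1, 214.3], [201.1, 238.9], [236.3, 282.2], [253.4, 255.9]]]
0.1 [[[341.3, 210.8], [377.0, 201.4], [360.1, 177.4], [327.4, 185.9]], [[219.0, 215.1], [198.9, 239.6], [237.9, 281.5], [254.9, 255.2]]]
0.2 [[[341.6, 213.1], [377.1, 203.7], [359.9, 175.6], [327.1, 184.1]], [[217.2, 216.4], [197.1, 240.9], [239.4, 280.8], [256.4, 254.4]]]
0.3 [[[341.8, 215.1], [377.1, 205.7], [359.7, 173.8], [326.9, 182.3]], [[215.9, 218.0], [195.8, 242.5], [241.0, 280.1], [257.9, 253.6]]]
345 [(13, 204, 206), (14, 205, 220), (14, 203, 222), (11, 208, 92), (10, 207, 85), (9, 188, 68), (13, 187, 120), (16, 168, 207), (16, 167, 206), (17, 162, 216), (18, 160, 218), (16, 169, 207), (16, 168, 207), (16, 169, 205), (16, 169, 210), (16, 168, 207), (16, 168, 202), (16, 168, 205), (18, 161, 222), (18, 160, 222), (18, 161, 198), (9, 190, 43), (11, 199, 50), (9, 200, 65), (12, 203, 88), (13, 205, 144), (13, 207, 143), (13, 206, 141)]
355 [(12, 205, 118), (13, 206, 199), (10, 206, 63), (10, 201, 85), (10, 205, 51), (14, 178, 163), (16, 168, 204), (16, 168, 204), (17, 162, 221), (17, 164, 211), (16, 167, 206), (16, 168, 211), (16, 170, 210), (16, 167, 206), (16, 168, 208), (16, 168, 204), (17, 166, 209), (18, 161, 222), (17, 160, 222), (15, 176, 110), (9, 199, 41), (10, 197, 62), (10, 196, 65), (12, 202, 96), (13, 206, 129), (13, 206, 141), (13, 206, 141), (13, 204, 141)]
```

```bash
cat > seg.py <<'E'
from h import *
def quad(f,x,y,w,h,eps=2):
    s=cv2.cvtColor(f,cv2.COLOR_RGB2HSV)[y:y+h,x:x+w]
    m=((s[:,:,1]<187)&(s[:,:,2]>120)&(s[:,:,0]>=14)).astype(np.uint8)
    m=cv2.morphologyEx(m,cv2.MORPH_OPEN,np.ones((3,3),np.uint8))
    c=max(cv2.findContours(m,0,1)[0],key=cv2.contourArea)
    r=cv2.minAreaRect(c); return cv2.contourArea(c),(cv2.approxPolyDP(cv2.convexHull(c),eps,True).reshape(-1,2)+[x,y]).tolist(),np.round(r[1],1)
E
python3 - <<'E'
from seg import *
import pickle
T=pickle.load(open('c0.pkl','rb'))['top']
f=np.load('t.npy')
print('tb0',quad(T['frame'],158,178,45,40));print('ta0',quad(T['frame'],210,162,48,36));print('ta now',quad(f,210,162,48,36))
print('now',quad(f,320,168,62,50))
a=.305;R=np.array([[np.cos(a),-np.sin(a),0],[np.sin(a),np.cos(a),0],[0,0,1]]);O=np.array([.491,.319,0])-R@[-.045,0,0]
n0=np.array([np.cos(np.pi/6),0,.5]);u0=np.array([-.5,0,np.cos(np.pi/6)])
print([proj(T,O+R@(np.array([.03,yy,.03])+h*u0+k*n0)).round(1).tolist() for yy,h,k in[(.053,.15,0),(-.053,.15,0),(-.053,0,.016),(.053,0,.016)]])
E
```

```text
tb0 (679.0, [[197, 184], [197, 202], [163, 212], [165, 192], [192, 183]], array([19.9, 41.3]))
ta0 (666.5, [[245, 167], [251, 181], [250, 185], [216, 194], [214, 176]], array([19.8, 37.3]))
ta now (687.0, [[242, 162], [242, 197], [217, 195], [214, 176], [232, 162]], array([35., 28.]))
now (942.0, [[377, 199], [377, 202], [341, 210], [329, 187], [361, 179]], array([27.6, 44.1]))
[[162.8, 212.5], [198.7, 201.5], [196.9, 182.0], [164.1, 191.9]]
```

Call:
apply_moves(
  delta_pos=[
    [-0.6,3,0],
    [-0.6,4,0],
    [-0.6,4,0],
    [-0.6,4,0],
    [-0.6,4,0],
    [-0.3,3.5,0],
    [0,0,0],
  ],
  twist=[0,0,0,0,0,0,0],
)

```text
t: 28.42
tool_pos: [0.607, -0.1677, 0.3174]
orientation: [3.116, 0.4, -0.002]
force: [0.3, -0.1, -0.6]
opening: 0.0008
gripper_force: 0.0
```

Call:
apply_moves(
  delta_pos=[
    [0,0,2],
    [0,0,4],
    [0,0,4],
    [0,0,4],
    [0,0,4],
    [0,0,2],
    [0,0,1],
    [0,0,0],
  ],
  twist=[0,0,0,0,0,0,0,0],
)

```text
t: 29.42
tool_pos: [0.6075, -0.1632, 0.1083]
orientation: [3.115, 0.409, 0.0]
force: [-0.1, -0.6, 0.4]
opening: 0.0006
gripper_force: 0.0
```

```bash
python3 st.py
```

```text
stand frame [0.0638 0.0511 0.1083] -1.3096668685374533 29.425 0.96573492751571 0.000582392282353892 [-0.1 -0.6  0.4]
```

Call:
apply_moves(
  delta_pos=[
    [-0.7,0,0],
    [0,0,1],
    [0,0,1.2],
    [0,0,0],
    [0,0,0],
  ],
  twist=[0,0,0,0,0],
)

```text
t: 30.05
tool_pos: [0.6005, -0.1652, 0.0859]
orientation: [-3.115, -0.408, 0.001]
force: [-0.2, 0.6, 0.9]
opening: 0.0007
gripper_force: 0.0
```

Call:
apply_moves(
  delta_pos=[
    [-0.3,0,0],
    [-0.3,0,0],
    [-0.3,0,0],
    [0,0,0],
  ],
  twist=[0,0,0,0],
)

```text
t: 30.55
tool_pos: [0.5917, -0.1676, 0.0862]
orientation: [3.115, 0.408, 0.0]
force: [-0.9, 0.3, 0.4]
opening: 0.0003
gripper_force: 0.0
```

Call:
apply_moves(
  delta_pos=[
    [-0.2,0,0],
    [-0.2,0,0],
    [0,0,0],
  ],
  twist=[0,0,0],
)

```text
t: 30.92
tool_pos: [0.5879, -0.1686, 0.0861]
orientation: [-3.115, -0.408, 0.0]
force: [0.0, 0.3, 0.2]
opening: 0.0008
gripper_force: 0.0
```

```bash
python3 st.py
```

```text
stand frame [0.0434 0.051  0.0861] -1.3100580303262017 30.925 0.9469837116875944 0.0007615880421802835 [0.  0.3 0.2]
```

Call:
apply_moves(
  delta_pos=[
    [-0.15,0,0],
    [-0.15,0,0],
    [0,0,0],
  ],
  twist=[0,0,0],
)

```text
t: 31.3
tool_pos: [0.5851, -0.1693, 0.0862]
orientation: [3.115, 0.408, 0.0]
force: [1.1, -0.1, 0.0]
opening: 0.0004
gripper_force: 0.1
```

Call:
apply_moves(
  delta_pos=[
    [-0.15,0,0],
    [-0.15,0,0],
    [0,0,0],
  ],
  twist=[0,0,0],
)

```text
t: 31.68
tool_pos: [0.5823, -0.1702, 0.0862]
orientation: [3.115, 0.408, 0.0]
force: [0.7, -0.2, -0.3]
opening: 0.0007
gripper_force: 0.6
```

Call:
apply_moves(
  delta_pos=[
    [-0.15,0,0],
    [-0.1,0,0],
    [0,0,0],
  ],
  twist=[0,0,0],
)

```text
t: 32.05
tool_pos: [0.5805, -0.1706, 0.0865]
orientation: [3.115, 0.409, 0.003]
force: [4.6, 1.9, -1.0]
opening: 0.0004
gripper_force: 2.0
```

Call:
apply_moves(
  delta_pos=[
    [-0.1,0,0],
    [-0.1,0,0],
    [0,0,0],
  ],
  twist=[0,0,0],
)

```text
t: 32.42
tool_pos: [0.5799, -0.171, 0.0872]
orientation: [3.114, 0.409, 0.007]
force: [8.6, 3.5, -1.8]
opening: 0.0004
gripper_force: 3.9
```

```bash
python3 st.py
```

```text
stand frame [0.0351 0.0507 0.0872] -1.3098205749037173 32.425 0.9368027257987362 0.00040139731517893537 [ 8.6  3.5 -1.8]
```

Pushing further only raises the force, so the foot is stiff against the corner. I'll back off and check by numbers.

Call:
apply_moves(
  delta_pos=[
    [0.4,0,0],
    [0.8,0,0],
    [0.8,0,-0.6],
    [1,0,-2],
    [1,0,-4],
    [0,0,-5],
    [0,0,-5],
    [0,0,-5],
  ],
  twist=[0,0,0,0,0,0,0,0],
)

```text
t: 33.42
tool_pos: [0.6166, -0.1608, 0.3041]
orientation: [3.115, 0.409, -0.0]
force: [1.2, -0.8, -0.2]
opening: 0.0004
gripper_force: 0.0
```

Call:
apply_moves(
  delta_pos=[
    [0,-4,-1],
    [0,-6,0],
    [0,-6,0],
    [0,-6,0],
    [0,0,0],
  ],
  twist=[0,0,0,0,0],
)

```text
t: 34.05
tool_pos: [0.5591, 0.0555, 0.313]
orientation: [-3.113, -0.417, -0.001]
force: [0.1, -0.2, -0.2]
opening: 0.0005
gripper_force: 0.0
```

```bash
python3 tp.py; python3 tr.py | tail -1
python3 - <<'E'
from seg import *
import pickle
f=np.load('t.npy');T=pickle.load(open('c0.pkl','rb'))['top'];S=pickle.load(open('c0.pkl','rb'))['scene']
print('now',quad(f,320,168,62,50),quad(f,210,162,48,36))
h=cv2.cvtColor(f,cv2.COLOR_RGB2HSV)
for x in(345,355,365): ys=[y for y in range(170,222) if h[y,x,1]<187 and h[y,x,2]>120 and h[y,x,0]>=14];print(x,ys[0],ys[-1])
g=cam('scene')['frame']
for nm,(x0,x1,y0,y1) in dict(traya=(295,335,160,212),discs=(340,378,178,215),block=(238,288,285,332),divider=(216,240,270,293)).items():
    a=cv2.cvtColor(S['frame'][y0:y1,x0:x1],6).astype(float) if 0 else cv2.cvtColor(S['frame'][y0:y1,x0:x1],cv2.COLOR_RGB2GRAY).astype(np.float32)
    b=cv2.cvtColor(g[y0:y1,x0:x1],cv2.COLOR_RGB2GRAY).astype(np.float32);print(nm,cv2.phaseCorrelate(a,b),abs(a-b).mean())
E
```

```text
134 [[310, 150], [311, 234]]
0 [[[340.9, 208.2], [376.6, 198.7], [360.3, 179.2], [327.7, 187.7]], [[221.1, 214.3], [201.1, 238.9], [236.3, 282.2], [253.4, 255.9]]]
0.1 [[[341.3, 210.8], [377.0, 201.4], [360.1, 177.4], [327.4, 185.9]], [[219.0, 215.1], [198.9, 239.6], [237.9, 281.5], [254.9, 255.2]]]
0.2 [[[341.6, 213.1], [377.1, 203.7], [359.9, 175.6], [327.1, 184.1]], [[217.2, 216.4], [197.1, 240.9], [239.4, 280.8], [256.4, 254.4]]]
0.3 [[[341.8, 215.1], [377.1, 205.7], [359.7, 173.8], [326.9, 182.3]], [[215.9, 218.0], [195.8, 242.5], [241.0, 280.1], [257.9, 253.6]]]
now 1969.0 [[223, 214], [253, 255], [233, 289], [226, 289], [218, 278], [202, 240], [205, 233]]
now (801.5, [[376, 195], [376, 200], [341, 208], [330, 188], [361, 181]], array([23.5, 43.7])) (749.0, [[246, 162], [246, 197], [217, 195], [214, 176], [237, 162]], array([35., 32.]))
345 184 208
355 182 205
365 184 203
traya ((0.06659900499460036, -0.22581670744713378), 0.7486252171021921) 15.902404
discs ((-0.012856537890201025, -0.05347002739401674), 0.9218682226538658) 2.6273115
block ((-0.019231508778421613, 0.00027525158782637504), 0.9761477388938268) 1.9
divider ((0.3637805909432341, -0.22917615911505607), 0.6833433380557431) 21.539856
```

The corners now match the seated model to about 1 px in both views. The other tray, divider, block and discs haven't moved.

```bash
python3 -c "
from plant import robot
print(robot.close_job())"
```

```text
the job is handed in; nothing more can be done
None
```

The plain-face tray now stands pocket outward in the wider (+y) bay and I handed the job in at about 34 s; corner measurements show it seated to about 1 px, but the hand-in gave no verdict, and I viewed 11 pictures against the limit of 10.

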